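# Bolt the sample case shut against its safety catch

### The job

Lock the sample case: press the spring catch down with one fingertip and keep it held down while the other finger pushes the bolt's thumb plate away from you until the bolt is fully home in the keeper on the lid. Only when it is home, let go and move clear, so that the catch springs up and locks the bolt. Grasp nothing, and leave everything standing on and around the case where it is.

Things in the scene. Friction and masses are not known exactly. Their poses are not given: they have to be found in the camera images.
- case: Flat grey sample case, fixed, 240 (x) x 220 (y) x 60 mm; origin at the centre of its underside. Its x runs from the bare metal deck (near half) to the shut grey lid (far half), y to its left, z up. On the deck the bolt lies along y = -32 mm, the spring catch along y = +32 mm, with 38 mm between thumb plate and pad. Loose: a vial at x 0, y -90; small things on the lid beyond x = 30.
- bolt (a joint): How far the bolt is slid, m: 0 = drawn back (near the robot), 0.032 = fully home in the keeper on the lid. It slides along the case's +x with 1.5 N of friction and stays where left. Catch up: it can move only about 2.5 mm. Catch pressed 4.5 mm or more: free. Past 28.5 mm the catch can rise behind it and lock it.
- thumb_plate (a point): Point on the bolt's upright steel thumb plate (12 mm thick along case x, 24 mm wide along y, top 104 mm above the bench); moves with the bolt. It lies on the near face (facing -x, the one to push), mid-width, 92 mm above the bench; at case x = -70 mm drawn, -38 mm home. Behind it lies only the bolt's rod, top 73 mm above the bench. Axes as the case's.
- catch (a joint): How far the spring catch is pressed straight down, m: 0 = up (locking), 0.010 = against its stop. It resists with 3 N at the start of the stroke, 6 N at the stop, and springs up when let go. Pressed to 0.007 to 0.008 it frees the bolt with margin.
- catch_pad (a point): Centre of the flat top of the catch's dark steel pad, 80 mm long along case x (a fingertip can slide along it while holding it down), 28 mm wide along y, 6 mm thick; moves with the catch. Top 86 mm above the bench when up, 18 mm below the thumb plate's top. Pad from case x = -108 to -28 mm, centre y = +32 mm. Axes as the case's.
- vial_1: Bystander, to be left alone: glass sample vial, 20 mm across, 53 tall, standing on the case's top beside the keeper; origin at the centre of its underside.
- stopper: Bystander, to be left alone: rubber stopper, 30 mm across, 28 tall, standing on the case's lid; origin at the centre of its underside.
- calculator: Bystander, to be left alone: pocket calculator, 100 x 66 x 9 mm, lying on the case's lid; origin at the centre of its underside.
- pp_bottle: Bystander, to be left alone: wide plastic bottle with screw cap, 57 mm across, 76 tall, right of the case; origin at the centre of its underside.
- petri_dish: Bystander, to be left alone: covered dish, 62 mm across, 14 tall, right of the case; origin at the centre of its underside.
- beaker_100a: Bystander, to be left alone: small glass beaker, 58 mm across, 68 tall, right of the case; origin at the centre of its underside.

How it is judged (in metres and radians):
On the way, in this order (a step that is already met when the one before it is completed fails the run):
1. a fingertip holds the catch down while the bolt is still drawn back (value of joint catch above 0.005 m and contact force between the fingers and catch above 0.3 N and value of joint bolt below 0.006 m), for 0.1 s.
2. the bolt is home with the catch still held down by the finger (value of joint catch above 0.0048 m and contact force between the fingers and catch above 0.3 N and value of joint bolt above 0.029 m), for 0.1 s.
At the end, for the whole second after the job is handed in: The bolt is home (within 3.5 mm of its stop at 32 mm), the catch has sprung up again behind it (less than 2 mm down), and no bystander has moved 15 mm (value of joint bolt above 0.0285 m and value of joint catch below 0.002 m and distance of each of vial_1, stopper, calculator, pp_bottle, petri_dish, beaker_100a from where it was at the start of the episode below 0.015 m); the robot touches nothing.
It fails at once if the catch is let up (less than 4.8 mm down) while the bolt is on its way (value of joint bolt between 0.006 and 0.0275 m and value of joint catch below 0.0048 m).
It fails at once if a bystander is lifted, carried, knocked over or pushed 15 mm or more (distance of any of vial_1, stopper, calculator, pp_bottle, petri_dish, beaker_100a from where it was at the start of the episode above 0.015 m or angle between any of vial_1, stopper, calculator, pp_bottle, petri_dish, beaker_100a's own z axis and vertical above 0.5 rad).
It also fails if it takes over 35 s, if anything falls off the work surface, if the arm or the gripper's body presses on something with over 40 N, if the wrist force passes 120 N, or if a joint passes its speed limit or range.

### The arm

A 6-joint arm with a two-finger parallel gripper is mounted at the origin on a cart in front of the work surface, level with it; the furniture and walls round the work are solid. World frame = base frame: x ahead of the robot, y to its left, z up, the work surface at z = 0. Lengths are in mm, angles in rad, forces in N, time in s.
With the tool pointing down it reaches from about 275 to 1000 mm from the base axis. Payload 8.4 kg.
Tool frame: the origin (TCP) lies midway between the tips of the shut fingers; the grasp point (between the pads) lies 19 mm behind it; z points along the fingers, y is the line along which they close (so a half turn about z gives the same grasp; the last joint's range is limited). The gripper opens to 85 mm and grips with 20 to 120 N. Pads are 22 mm wide; open, the fingers measure 114 mm over their backs; the gripper's body (76 mm by 85 mm) begins 54 mm behind the grasp point. The pads swing forward as they close: fully open they stand 13 mm farther back than shut.
Start: joints at [1.328, 0.353, 1.633, -0, 1.155, -0.002], TCP at [149.048, 606.97, 231.281] pointing down, gripper open.
Joint ranges: [-2.63, 2.63], [-0.92, 2.1], [0.06, 2.66], [-1.3, 4.44], [0, 2.69], [-3.02, 3.02]. Speed limits (rad/s): [2.22, 2.22, 2.79, 3.14, 3.14, 3.14].

### API

Orientations are given as [roll, pitch, yaw] about the fixed x, y, z axes, in that order (R = Rz(yaw) Ry(pitch) Rx(roll)).
In Python, from rig import telemetry, optics, r gives the robot as it stands.
- The arm moves only by the tool play_rows, never from a script. Its arguments are lists of equal length, an entry for each row: "dp": the shift along the tool's x, y, z in units of 40 mm (1.0 is 40 mm), a list of three; "rot": the turn, a rotation vector about the tool's x, y, z in units of 6 degrees (1.0 is 6 degrees), a list of three. In form: {"dp": [[tx, ty, tz], ...], "rot": [[ax, ay, az], ...]}. A call has 1 to 5 rows; each row is the pose to reach, as a shift and turn from the pose commanded when the call began, along the tool's axes at that moment; what a row does not reach only later rows make up. A row lasts 1/12 s, in which the tool goes at most 41.7 mm and 7.16 degrees, less where a joint would pass 70% of its speed; a pose out of reach is approached as far as the arm can. A call with a gripper value outside its range is refused whole. "fingers" is the opening, from 0 (shut) to 1 (fully open), set as the call begins (left out, the last holds). The fingers move at their own pace and stop on an object; "grip_force" is the grip in N (left out, the last holds). Time passes only in rows, so rows that repeat a pose let the fingers close. It gives the time, the measured TCP pose, the force, the opening and the grip force at its end, in the units of the state.
- telemetry.sense(): the state, without advancing time (a new reading comes with each control period).
- optics.grab_frame(name): name is "scene" or "top" or "wrist"; returns a dict with "color" (420x560x3 uint8, red, green, blue), "mtx" (3x3 intrinsics, pixels), "D" ([k1, k2, p1, p2, k3] as OpenCV has them; the pictures are not rectified), "R" (3x3) and "t" (3): a world point X has camera coordinates R X + t; the wrist camera has in their place "mount" (4x4, takes a point from camera to tool coordinates, whose origin is the TCP and whose axes are the flange's). Camera axes: x right, y down, z forward; pixel columns grow to the right and rows downward; lengths in mm; the calibration is good to about 2 mm. A picture is of the moment at which its call begins: read the wrist's pose just before it. There is no depth.
- r.sign_off(): hands the job in; it is judged then, once.
The state is a dict: "clock": time; "qpos": joint angles; "qvel": joint speeds; "joint_efforts": joint torques, N m; "eef_pos": TCP position; "tcp_rot": TCP orientation; "contact_force": force on the tool from outside, world axes, zero at the start; "wrist_torque": the same for the moment, N m; "opening": opening from 0.0 (shut) to 1.0 (fully open); "grasp_force": force on a finger pad.
Only numpy, scipy, OpenCV 4.12 (cv2) and the standard library are available. Lean on these libraries where they do the work, as an engineer would, in place of code of your own. Each camera call takes 0.05 s, during which the arm holds its last target. There are 200 camera calls.

## Working session

There is one attempt and no reset: what is moved stays moved. The work goes in short steps, Python scripts to look and compute and a tool call to move; the robot and the scene stay as the last step left them, time stands still between calls to the robot, and variables do not carry over. Pictures are saved under pics/ and viewed, at most 10 in all, crops included, and the job is handed in when it is done.

Besides the shell and the picture viewer there is one more tool, called after "Call:" by a JSON object that holds its "op" and its "data", one argument or row to a line. play_rows: Moves the arm, as the interface text tells. Its arguments: {"type":"object","properties":{"dp":{"type":"array"},"rot":{"type":"array"},"fingers":{"type":"number"},"grip_force":{"type":"number"}},"required":["dp","rot"]}

```bash
mkdir -p pics; ls; python3 - <<'E'
from rig import telemetry, optics, r
import cv2,pickle
print(telemetry.sense())
for n in("scene","top"):
    f=optics.grab_frame(n); pickle.dump(f,open(n+'.pkl','wb'))
    cv2.imwrite(f'pics/{n}0.png',f['color'][:,:,::-1]); print(n,f['mtx'],f['D'],f['R'],f['t'])
E
```

```text
pics
{'clock': 0.0, 'qpos': array([ 1.32759372e+00,  3.53672246e-01,  1.63412364e+00,  8.57008861e-08,
        1.15520854e+00, -2.37860208e-03]), 'qvel': array([-9.95995845e-05,  1.58026117e-04, -8.17190044e-04,  2.88843377e-04,
        1.78366653e-03, -4.51869513e-04]), 'joint_efforts': array([ 1.89421648e-03, -6.05267215e+01, -3.42073095e+01, -1.31033232e-05,
        9.28175985e-03, -6.04259597e-06]), 'eef_pos': array([148.93707742, 606.50638231, 230.55112567]), 'tcp_rot': array([-3.14018089e+00, -3.43639111e-06,  2.90076862e+00]), 'contact_force': array([ 0.6194464 , -0.18559222,  0.08272259]), 'wrist_torque': array([0.00610567, 0.00801587, 0.00143925]), 'grasp_force': 0.0, 'opening': 1.0036401878342487}
scene [[529.01719583   0.         268.55920686]
 [  0.         529.01719583 197.53537128]
 [  0.           0.           1.        ]] [-0.19962834  0.          0.          0.          0.        ] [[ 0.76737107 -0.64112627  0.00993712]
 [-0.4461922  -0.54505401 -0.70980888]
 [ 0.46049338  0.54025293 -0.70432422]] [-497.35108073  258.56758033  959.20373555]
top [[460.28716103   0.         274.04536052]
 [  0.         460.28716103 213.71881274]
 [  0.           0.           1.        ]] [-0.06497512  0.          0.          0.          0.        ] [[ 0.02942524 -0.99948971  0.01242914]
 [-0.99597385 -0.03037058 -0.08434284]
 [ 0.08467728 -0.00989729 -0.99635927]] [-121.27443355  585.10271098 1248.56733024]
```

View pics/scene0.png

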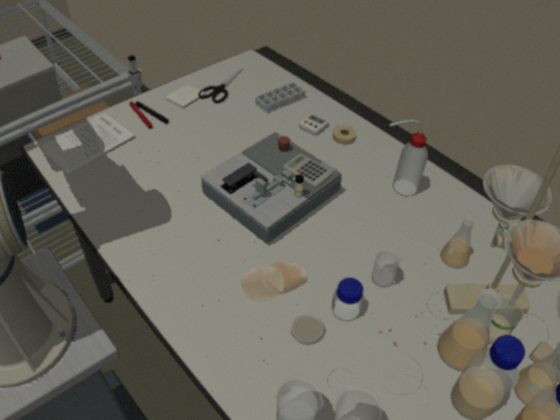

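View pics/top0.png

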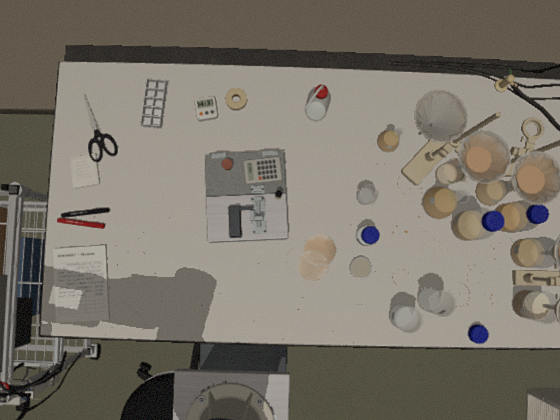

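The scene view shows the case at (205-340, 135-240) with the dark pad at (238,177). In the top view the case spans cols 206-287 and rows 150-241, with the pad at (235,221) and the thumb plate near (257,215). I'll measure the pad and case pose.

```bash
cat > h.py <<'E'
import numpy as np,cv2
def ray(f,uv,z,R=None,t=None):
    R=f['R'] if R is None else R; t=f['t'] if t is None else t
    p=cv2.undistortPoints(np.float64(uv).reshape(-1,1,2),f['mtx'],f['D']).reshape(-1,2)
    d=np.c_[p,np.ones(len(p))]@R; c=-R.T@t
    return (c+d*((z-c[2])/d[:,2])[:,None])[:,:2]
E
python3 - <<'E'
import pickle
from h import *
f=pickle.load(open('top.pkl','rb'));im=f['color']
g=im.max(2); m=(g<75).astype('uint8'); sub=np.zeros_like(m); sub[195:245,215:250]=m[195:245,215:250]
n,l,s,c=cv2.connectedComponentsWithStats(sub); k=1+s[1:,4].argmax(); print(s[k],c[k])
q=cv2.boxPoints(cv2.minAreaRect(np.argwhere(l==k)[:,::-1].astype('float32'))); print(q,ray(f,q,86),ray(f,c[k],86))
# case outline corners guess at lid/deck height 60
print(ray(f,[[206,150],[284,150],[287,240],[206,241]],60))
cr=cv2.resize(im[140:250,195:300],None,fx=5,fy=5,interpolation=cv2.INTER_CUBIC); cv2.imwrite('pics/tc.png',cr[:,:,::-1])
E
```

```text
[229 205  21  33 387] [235.30490956 220.03100775]
[[229. 205.]
 [249. 205.]
 [249. 237.]
 [229. 237.]] [[602.78411561  16.39969776]
 [604.39507896 -36.34582171]
 [520.04672312 -39.20702597]
 [518.45430116  13.23739433]] [[563.5595178   -1.68264762]]
[[ 754.18196431   87.25929414]
 [ 760.79187621 -125.37089328]
 [ 515.90721065 -140.15522697]
 [ 506.67487996   76.69234404]]
```

View pics/tc.png

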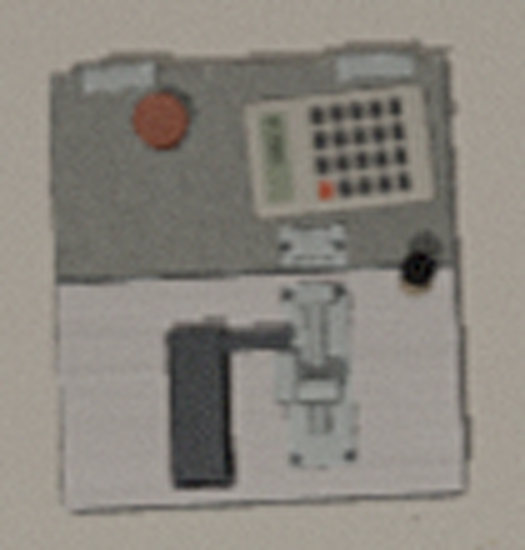

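The crop shows the pad with corners near (169,328), (230,326), (235,485), (173,487), the thumb plate top at about (320,390), and the case's near corners at (70,511) and (467,492).

```bash
python3 - <<'E'
import pickle
from h import *
f=pickle.load(open('top.pkl','rb'))
C=lambda a:(np.float64(a)-2)/5+[195,140]
P=ray(f,C([[169,328],[231,326],[235,485],[173,487]]),86);print('pad',P,P.mean(0))
T=ray(f,C([[320,390]]),104);print('plate top',T)
K=ray(f,C([[52,75],[450,50],[467,492],[70,511]]),60);print('case',K,K.mean(0))
for a,b in((3,0),(2,1),(2,3)):
  d=K[b]-K[a];print(np.degrees(np.arctan2(d[1],d[0])),np.hypot(*d))
d=P[0]+P[1]-P[2]-P[3];print(np.degrees(np.arctan2(d[1],d[0])))
th=np.radians(-0);
E
```

```text
pad [[602.20575916  17.96217251]
 [604.26413603 -14.70243675]
 [520.50784409 -19.7669961 ]
 [518.47030252  12.7128667 ]] [561.36201045  -0.94859841]
plate top [[570.47849802 -63.16278143]]
case [[ 741.35708937   89.41833296]
 [ 761.95630979 -126.97795279]
 [ 521.34467047 -142.69172777]
 [ 504.75115464   69.63786317]] [632.35230607 -27.6533711 ]
4.778866235420734 237.43132762166678
3.7365451471596236 241.12420802807875
94.46857158085918 212.97699396648335
3.5237300659716757
```

Call:
{"op": "play_rows", "data": {
  "dp": [
    [-0.6,-0.6,0],
    [-1.2,-1.2,0],
    [-1.8,-1.8,0],
    [-2.4,-2.4,0],
    [-3,-3,0]
  ],
  "rot": [
    [0,0,-0.6],
    [0,0,-1.2],
    [0,0,-1.8],
    [0,0,-2.4],
    [0,0,-2.97]
  ],
  "fingers": 0.58
}}

```text
clock: 0.52
eef_pos: [237.3, 460.2, 230.9]
tcp_rot: [-3.141, -0.0, -3.068]
contact_force: [0.4, -0.0, 0.0]
opening: 0.579
grasp_force: 0.0
```

Call:
{"op": "play_rows", "data": {
  "dp": [
    [-0.44,-0.86,0],
    [-0.88,-1.72,0],
    [-1.32,-2.58,0],
    [-1.76,-3.44,0],
    [-2.2,-4.3,0]
  ],
  "rot": [
    [0,0,0],
    [0,0,0],
    [0,0,0],
    [0,0,0],
    [0,0,0]
  ]
}}

```text
clock: 0.93
eef_pos: [337.2, 294.6, 231.2]
tcp_rot: [-3.141, -0.0, -3.071]
contact_force: [0.2, 1.6, 0.8]
opening: 0.581
grasp_force: 0.0
```

Call:
{"op": "play_rows", "data": {
  "dp": [
    [-0.44,-0.86,0],
    [-0.88,-1.72,0],
    [-1.32,-2.58,0],
    [-1.76,-3.44,0],
    [-2.2,-4.3,0]
  ],
  "rot": [
    [0,0,0],
    [0,0,0],
    [0,0,0],
    [0,0,0],
    [0,0,0]
  ]
}}

```text
clock: 1.35
eef_pos: [437.1, 129.1, 231.3]
tcp_rot: [3.142, 0.0, -3.071]
contact_force: [0.3, 1.4, 0.7]
opening: 0.577
grasp_force: 0.0
```

Call:
{"op": "play_rows", "data": {
  "dp": [
    [-0.44,-0.86,0],
    [-0.88,-1.72,0.2],
    [-1.32,-2.58,0.4],
    [-1.76,-3.44,0.6],
    [-2.2,-4.3,0.75]
  ],
  "rot": [
    [0,0,0],
    [0,0,0],
    [0,0,0],
    [0,0,0],
    [0,0,0]
  ]
}}

```text
clock: 1.77
eef_pos: [536.8, -36.4, 200.5]
tcp_rot: [3.141, -0.001, -3.072]
contact_force: [1.6, 0.4, 0.4]
opening: 0.579
grasp_force: 0.0
```

Call:
{"op": "play_rows", "data": {
  "dp": [
    [0,0,0],
    [0,0,0],
    [0,0,0]
  ],
  "rot": [
    [0,0,0],
    [0,0,0],
    [0,0,0]
  ]
}}

```text
clock: 2.02
eef_pos: [535.9, -34.3, 200.8]
tcp_rot: [3.141, -0.001, -3.072]
contact_force: [-0.3, -0.3, -0.6]
opening: 0.581
grasp_force: 0.0
```

```bash
python3 - <<'E'
from rig import telemetry, optics
import cv2,pickle
s=telemetry.sense();f=optics.grab_frame('wrist');f['s']=s;pickle.dump(f,open('w1.pkl','wb'))
print(s['eef_pos'],s['tcp_rot'],f['mount']);cv2.imwrite('pics/w1.png',f['color'][:,:,::-1])
E
```

```text
[535.85251719 -34.30183762 200.83798248] [ 3.14107763e+00 -1.40945450e-03 -3.07233935e+00] [[-1.18860998e-03 -9.44153308e-01 -3.29504353e-01  8.53037679e+01]
 [ 9.99999172e-01 -1.28451753e-03  7.33601353e-05  3.30782231e-02]
 [-4.92517333e-04 -3.29503993e-01  9.44154053e-01 -1.42114661e+02]
 [ 0.00000000e+00  0.00000000e+00  0.00000000e+00  1.00000000e+00]]
```

View pics/w1.png

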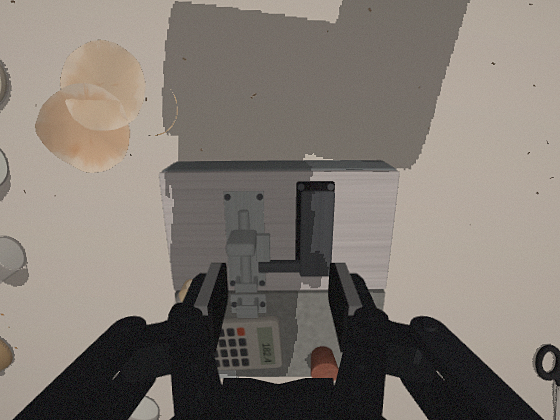

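The wrist view shows the pad at (296-335, 182) to (300-331, 276) and the thumb plate top around (227-257, 232-250). The fingertips are at about (215,265) and (342,265), straddling them.

```bash
python3 - <<'E'
import pickle
from h import *
from scipy.spatial.transform import Rotation as Ro
f=pickle.load(open('w1.pkl','rb'));s=f['s'];M=f['mount']
Rt=Ro.from_euler('xyz',s['tcp_rot']).as_matrix()
R=(Rt@M[:3,:3]).T; t=-R@(Rt@M[:3,3]+s['eef_pos'])
def cas(w,th=np.radians(4),o=np.array([632,-28])):
    d=w-o;return np.c_[d@[np.cos(th),np.sin(th)],d@[-np.sin(th),np.cos(th)]].round(1)
for n,uv,z in(('pad',[[296,182],[335,182],[331,276],[300,275]],86),('plate',[[227,232],[257,232],[227,250],[257,250]],104),('case',[[161,172],[399,172]],60)):
    w=ray(f,uv,z,R,t);print(n,w.round(1).tolist(),'case',cas(w).tolist(), w.mean(0))
print(cas(s['eef_pos'][None,:2]))
im=f['color'];cr=cv2.resize(im[170:300,190:370],None,fx=4.4,fy=4.4,interpolation=cv2.INTER_CUBIC);cr=np.clip(cr*1.8,0,255).astype('uint8');cv2.imwrite('pics/w1c.png',cr[:,:,::-1])
# finger tips: project expected tips
for z in (200,206,211):
  for y in(-32,32):
   for x in (-11,11):
    p=M[:3,:3].T@(np.array([x,y+np.sign(y)*-7,-(z-200)])-M[:3,3]);q=f['mtx']@(p/p[2]);print(z,x,y,q[:2].round())
E
```

```text
pad [[516.6, -20.7], [514.4, 10.8], [600.9, 18.2], [601.7, -9.7]] case [[-114.6, 15.3], [-114.6, 46.9], [-27.8, 48.2], [-29.0, 20.4]] [ 5.58415138e+02 -3.72010638e-01]
plate [[556.3, -73.0], [554.7, -49.3], [572.1, -72.8], [570.4, -48.6]] case [[-78.6, -39.6], [-78.6, -15.9], [-62.8, -40.5], [-62.8, -16.2]] [563.39000686 -60.93656293]
case [[522.0, -138.9], [507.7, 71.9]] case [[-117.4, -102.9], [-117.1, 108.4]] [514.84279346 -33.4672342 ]
[[-96.4   0.4]]
200 -11 -32 [228. 296.]
200 11 -32 [226. 257.]
200 -11 32 [327. 296.]
200 11 32 [329. 257.]
206 -11 -32 [226. 303.]
206 11 -32 [224. 263.]
206 -11 32 [329. 303.]
206 11 32 [331. 263.]
211 -11 -32 [225. 309.]
211 11 -32 [222. 268.]
211 -11 32 [331. 309.]
211 11 32 [333. 268.]
```

View pics/w1c.png

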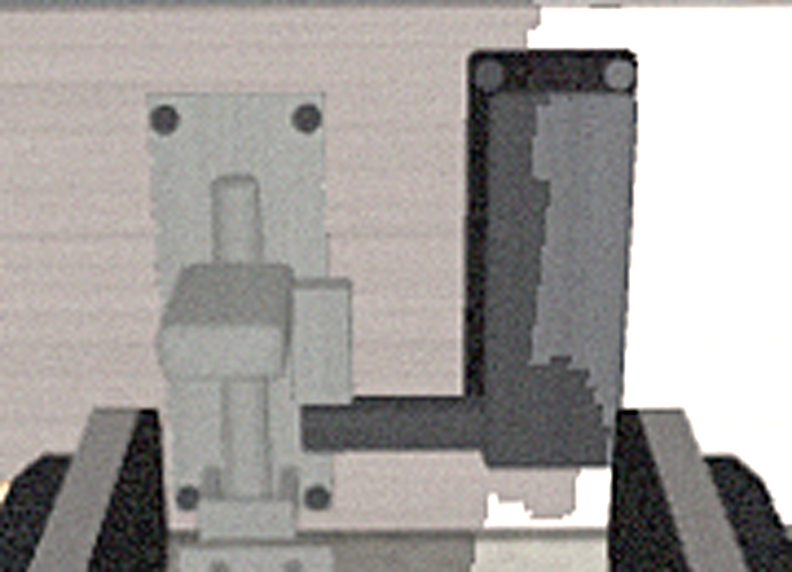

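In the crop the pad top spans (487-635, 93) to (485-610, 466). The plate top is (160-284, 325) to (165-280, 378), with the near face above it in the picture.

```bash
python3 - <<'E'
import pickle
from h import *
from scipy.spatial.transform import Rotation as Ro
f=pickle.load(open('w1.pkl','rb'));s=f['s'];M=f['mount']
Rt=Ro.from_euler('xyz',s['tcp_rot']).as_matrix()
R=(Rt@M[:3,:3]).T; t=-R@(Rt@M[:3,3]+s['eef_pos'])
for n,uv,z in(('pad',[[487,93],[635,93],[610,466],[485,466]],86),('plate',[[160,325],[284,325],[280,378],[165,378]],104)):
    w=ray(f,np.array(uv)/4.4+[190,170],z,R,t)
    d=w-s['eef_pos'][:2];th=np.radians(4);print(n,np.c_[d@[np.cos(th),np.sin(th)],d@[-np.sin(th),np.cos(th)]].round(1).tolist(),'rel TCP, case axes')
E
```

```text
pad [[-10.6, 18.8], [-10.5, 46.3], [68.5, 45.7], [68.3, 20.2]] rel TCP, case axes
plate [[28.0, -41.1], [28.1, -18.5], [38.8, -19.5], [38.9, -40.8]] rel TCP, case axes
```

Call:
{"op": "play_rows", "data": {
  "dp": [
    [-0.2,0,0.6],
    [-0.2,0,1.2],
    [-0.2,0,1.8],
    [-0.2,0,2.4],
    [-0.2,0,2.65]
  ],
  "rot": [
    [0,0,0],
    [0,0,0],
    [0,0,0],
    [0,0,0],
    [0,0,0]
  ]
}}

```text
clock: 2.48
eef_pos: [542.4, -32.3, 93.1]
tcp_rot: [3.141, -0.003, -3.069]
contact_force: [0.0, 0.6, -0.1]
opening: 0.579
grasp_force: 0.0
```

Call:
{"op": "play_rows", "data": {
  "dp": [
    [0,0,0],
    [0,0,0.05],
    [0,0,0.1],
    [0,0,0.1],
    [0,0,0.1]
  ],
  "rot": [
    [0,0,0],
    [0,0,0],
    [0,0,0],
    [0,0,0],
    [0,0,0]
  ]
}}

```text
clock: 2.9
eef_pos: [545.2, -33.8, 92.3]
tcp_rot: [-3.141, 0.002, -3.071]
contact_force: [0.2, -0.3, 0.3]
opening: 0.579
grasp_force: 0.0
```

Call:
{"op": "play_rows", "data": {
  "dp": [
    [0,0,0.05],
    [0,0,0.1],
    [0,0,0.1],
    [0,0,0.1]
  ],
  "rot": [
    [0,0,0],
    [0,0,0],
    [0,0,0],
    [0,0,0]
  ]
}}

```text
clock: 3.23
eef_pos: [544.4, -33.9, 87.2]
tcp_rot: [3.142, -0.0, -3.071]
contact_force: [-0.2, -0.4, 0.2]
opening: 0.577
grasp_force: 0.0
```

Call:
{"op": "play_rows", "data": {
  "dp": [
    [0,0,0.05],
    [0,0,0.05],
    [0,0,0.05],
    [0,0,0.05]
  ],
  "rot": [
    [0,0,0],
    [0,0,0],
    [0,0,0],
    [0,0,0]
  ]
}}

```text
clock: 3.57
eef_pos: [544.5, -33.9, 85.2]
tcp_rot: [3.142, -0.0, -3.071]
contact_force: [-1.3, -0.6, -0.1]
opening: 0.58
grasp_force: 0.0
```

Call:
{"op": "play_rows", "data": {
  "dp": [
    [0,0,0.05],
    [0,0,0.05],
    [0,0,0.05],
    [0,0,0.05]
  ],
  "rot": [
    [0,0,0],
    [0,0,0],
    [0,0,0],
    [0,0,0]
  ]
}}

```text
clock: 3.9
eef_pos: [544.4, -33.8, 83.2]
tcp_rot: [3.142, -0.0, -3.071]
contact_force: [0.6, -0.0, -0.3]
opening: 0.584
grasp_force: 0.0
```

Call:
{"op": "play_rows", "data": {
  "dp": [
    [0,0,0.05],
    [0,0,0.05],
    [0,0,0.05],
    [0,0,0.05]
  ],
  "rot": [
    [0,0,0],
    [0,0,0],
    [0,0,0],
    [0,0,0]
  ]
}}

```text
clock: 4.23
eef_pos: [544.5, -33.8, 81.4]
tcp_rot: [3.142, -0.0, -3.071]
contact_force: [-0.8, 0.1, 2.4]
opening: 0.579
grasp_force: 1.5
```

Call:
{"op": "play_rows", "data": {
  "dp": [
    [0,0,0.05],
    [0,0,0.05],
    [0,0,0.05]
  ],
  "rot": [
    [0,0,0],
    [0,0,0],
    [0,0,0]
  ]
}}

```text
clock: 4.48
eef_pos: [544.5, -33.8, 79.3]
tcp_rot: [3.142, 0.0, -3.071]
contact_force: [-1.1, 0.3, 4.3]
opening: 0.581
grasp_force: 1.8
```

Call:
{"op": "play_rows", "data": {
  "dp": [
    [0,0,0.05],
    [0,0,0.05],
    [0,0,0.05]
  ],
  "rot": [
    [0,0,0],
    [0,0,0],
    [0,0,0]
  ]
}}

```text
clock: 4.73
eef_pos: [544.5, -33.8, 77.2]
tcp_rot: [3.142, -0.0, -3.071]
contact_force: [-1.1, 0.4, 4.3]
opening: 0.583
grasp_force: 2.1
```

Call:
{"op": "play_rows", "data": {
  "dp": [
    [0,0,0.04],
    [0,0,0.04],
    [0,0,0.04]
  ],
  "rot": [
    [0,0,0],
    [0,0,0],
    [0,0,0]
  ]
}}

```text
clock: 4.98
eef_pos: [544.5, -33.8, 75.6]
tcp_rot: [3.142, -0.0, -3.071]
contact_force: [-0.4, 0.2, 4.5]
opening: 0.577
grasp_force: 2.4
```

```bash
python3 - <<'E'
from rig import telemetry, optics
import cv2
f=optics.grab_frame('wrist');s=telemetry.sense();print(s['eef_pos'],s['contact_force'],s['wrist_torque'])
im=f['color'];cr=np.clip(cv2.resize(im[170:320,180:380],None,fx=4,fy=4,interpolation=cv2.INTER_CUBIC)*1.8,0,255).astype('uint8') if 0 else cv2.convertScaleAbs(cv2.resize(im[150:300,180:380],None,fx=4,fy=4,interpolation=cv2.INTER_CUBIC),alpha=1.7)
cv2.imwrite('pics/w2.png',cr[:,:,::-1])
E
```

```text
[544.54670218 -33.81861562  75.70570061] [-1.50973614  0.17735829  4.43487002] [0.11593473 0.26770524 0.05834626]
```

View pics/w2.png

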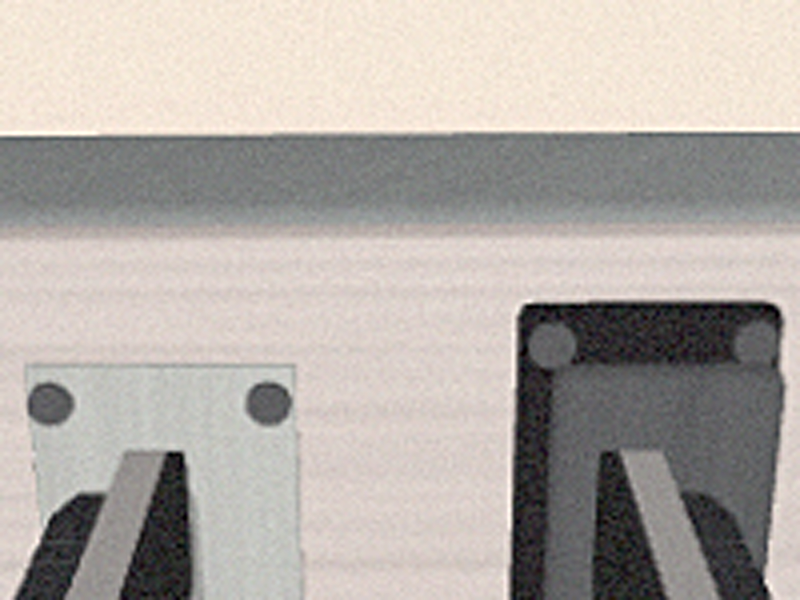

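The view shows one finger pressing within the pad's width and the other over the bolt's line, with clearance to the deck. Contact began near TCP z of about 81.7, so the catch is about 6 mm down. I'll press 1.5 mm more, then push.

Call:
{"op": "play_rows", "data": {
  "dp": [
    [0,0,0.04],
    [0,0,0.04],
    [0,0,0.04],
    [0,0,0.04]
  ],
  "rot": [
    [0,0,0],
    [0,0,0],
    [0,0,0],
    [0,0,0]
  ]
}}

```text
clock: 5.37
eef_pos: [544.5, -33.8, 74.2]
tcp_rot: [3.142, -0.0, -3.071]
contact_force: [-1.3, -0.4, 5.8]
opening: 0.576
grasp_force: 2.6
```

Call:
{"op": "play_rows", "data": {
  "dp": [
    [-0.05,0,0],
    [-0.1,0,0],
    [-0.15,0,0],
    [-0.2,0,0],
    [-0.25,0,0]
  ],
  "rot": [
    [0,0,0],
    [0,0,0],
    [0,0,0],
    [0,0,0],
    [0,0,0]
  ]
}}

```text
clock: 5.78
eef_pos: [553.6, -33.2, 73.9]
tcp_rot: [3.142, -0.002, -3.071]
contact_force: [-5.2, -1.0, 6.1]
opening: 0.583
grasp_force: 3.7
```

Call:
{"op": "play_rows", "data": {
  "dp": [
    [-0.05,0,0],
    [-0.1,0,0],
    [-0.15,0,0],
    [-0.2,0,0],
    [-0.25,0,0]
  ],
  "rot": [
    [0,0,0],
    [0,0,0],
    [0,0,0],
    [0,0,0],
    [0,0,0]
  ]
}}

```text
clock: 6.2
eef_pos: [563.1, -32.5, 73.8]
tcp_rot: [3.141, -0.003, -3.071]
contact_force: [-5.2, -0.6, 6.6]
opening: 0.584
grasp_force: 3.4
```

Call:
{"op": "play_rows", "data": {
  "dp": [
    [-0.05,0,0],
    [-0.1,0,0],
    [-0.15,0,0],
    [-0.2,0,0],
    [-0.25,0,0]
  ],
  "rot": [
    [0,0,0],
    [0,0,0],
    [0,0,0],
    [0,0,0],
    [0,0,0]
  ]
}}

```text
clock: 6.62
eef_pos: [573.1, -31.7, 73.8]
tcp_rot: [3.141, -0.003, -3.071]
contact_force: [-6.2, 0.1, 6.5]
opening: 0.582
grasp_force: 3.4
```

Call:
{"op": "play_rows", "data": {
  "dp": [
    [-0.05,0,0],
    [-0.1,0,0],
    [-0.15,0,0],
    [-0.15,0,0]
  ],
  "rot": [
    [0,0,0],
    [0,0,0],
    [0,0,0],
    [0,0,0]
  ]
}}

```text
clock: 6.95
eef_pos: [579.4, -31.2, 73.8]
tcp_rot: [3.141, -0.002, -3.071]
contact_force: [-3.8, 0.0, 5.5]
opening: 0.579
grasp_force: 2.9
```

Call:
{"op": "play_rows", "data": {
  "dp": [
    [-0.05,0,0],
    [-0.1,0,0],
    [-0.1,0,0]
  ],
  "rot": [
    [0,0,0],
    [0,0,0],
    [0,0,0]
  ]
}}

```text
clock: 7.2
eef_pos: [583.4, -31.0, 73.8]
tcp_rot: [3.141, -0.002, -3.071]
contact_force: [-3.7, 0.5, 5.2]
opening: 0.581
grasp_force: 3.0
```

Call:
{"op": "play_rows", "data": {
  "dp": [
    [-0.05,0,0],
    [-0.05,0,0],
    [-0.05,0,0]
  ],
  "rot": [
    [0,0,0],
    [0,0,0],
    [0,0,0]
  ]
}}

```text
clock: 7.45
eef_pos: [585.2, -30.9, 73.7]
tcp_rot: [3.141, -0.002, -3.071]
contact_force: [-4.6, 0.6, 5.4]
opening: 0.578
grasp_force: 3.2
```

Call:
{"op": "play_rows", "data": {
  "dp": [
    [-0.05,0,0],
    [-0.05,0,0],
    [-0.05,0,0]
  ],
  "rot": [
    [0,0,0],
    [0,0,0],
    [0,0,0]
  ]
}}

```text
clock: 7.7
eef_pos: [585.3, -30.9, 73.6]
tcp_rot: [3.141, -0.006, -3.072]
contact_force: [-10.9, -0.5, 10.2]
opening: 0.584
grasp_force: 7.0
```

Force rose with no motion, so the bolt is at its stop. I'll ease back slightly and then lift.

Call:
{"op": "play_rows", "data": {
  "dp": [
    [0,0,0],
    [0.05,0,0],
    [0.1,0,0],
    [0.1,0,0]
  ],
  "rot": [
    [0,0,0],
    [0,0,0],
    [0,0,0],
    [0,0,0]
  ]
}}

```text
clock: 8.03
eef_pos: [585.2, -31.0, 74.6]
tcp_rot: [3.142, 0.002, -3.072]
contact_force: [0.4, 1.0, 4.3]
opening: 0.58
grasp_force: 2.5
```

Call:
{"op": "play_rows", "data": {
  "dp": [
    [0,0,-0.3],
    [0,0,-0.7],
    [0,0,-1.3],
    [0,0,-2.0],
    [0,0,-2.7]
  ],
  "rot": [
    [0,0,0],
    [0,0,0],
    [0,0,0],
    [0,0,0],
    [0,0,0]
  ]
}}

```text
clock: 8.45
eef_pos: [583.8, -31.1, 183.3]
tcp_rot: [-3.142, -0.001, -3.071]
contact_force: [0.8, 1.0, -0.8]
opening: 0.578
grasp_force: 0.0
```

Call:
{"op": "play_rows", "data": {
  "dp": [
    [0.7,0,-0.4],
    [1.4,0,-0.8],
    [1.4,0,-0.8],
    [1.4,0,-0.8]
  ],
  "rot": [
    [0,0,0],
    [0,0,0],
    [0,0,0],
    [0,0,0]
  ]
}}

```text
clock: 8.78
eef_pos: [528.1, -35.1, 215.6]
tcp_rot: [-3.141, 0.002, -3.072]
contact_force: [0.4, -0.2, 0.2]
opening: 0.58
grasp_force: 0.0
```

```bash
python3 - <<'E'
from rig import telemetry, optics
import cv2
f=optics.grab_frame('wrist');s=telemetry.sense();print(s['eef_pos'],s['contact_force'])
cv2.imwrite('pics/w3.png',cv2.convertScaleAbs(cv2.resize(f['color'][150:400,140:420],None,fx=2.3,fy=2.3),alpha=1.5)[:,:,::-1])
E
```

```text
[528.76377637 -35.04862737 214.91872467] [ 0.51835488  0.97644225 -0.75935459]
```

View pics/w3.png

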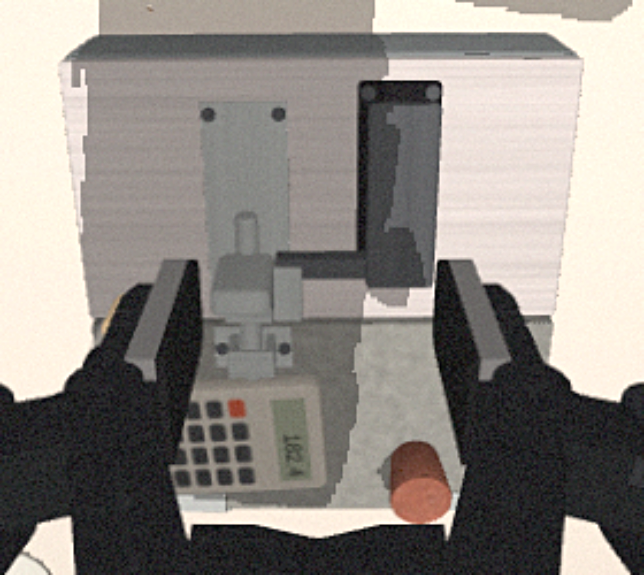

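The view shows the plate moved forward to (243,285), with the bolt in the keeper at (250,350). The catch bar sits behind the plate's lug, the pad is up, and the objects are in place.

```bash
python3 -c "
from rig import r
print(r.sign_off())"
```

```text
the job is handed in; nothing more can be done
None
```

I pushed the bolt to its stop with the catch held down, then lifted clear and handed the job in. The last picture showed the bolt in the keeper, the catch up and the calculator and stopper in place; I didn't check the vial or the items right of the case, and sign-off gave no verdict.

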